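# Reload the photometer's feed rack in reverse order

### The arm

A 6-joint arm with a two-finger parallel gripper is mounted at the origin on the work surface. World frame = base frame: x ahead of the robot, y to its left, z up, the work surface at z = 0. Lengths are in m, angles in rad, forces in N, time in s.
With the tool pointing down it reaches from about 0.25 to 0.725 m from the base axis. Payload 4 kg.
Tool frame: the origin (TCP) lies at the very end of the fingers, on their centre line; the grasp point (between the pads) lies 19 mm behind it; z points along the fingers, y is the line along which they close (so a half turn about z gives the same grasp; the last joint's range is limited). The gripper opens to 85 mm and grips with 20 to 120 N. Pads are 22 mm wide; open, the fingers measure 114 mm over their backs; the gripper's body (76 mm by 85 mm) begins 54 mm behind the grasp point. The pads swing forward as they close: fully open they stand 13 mm farther back than shut.
Start: joints at [1.123, 0.241, 0.005, 1.335, 0, 1.571], TCP at [0.216, 0.451, 0.231] pointing down, gripper open.
Joint ranges: [-2.72, 2.72], [-1.05, 1.87], [-1.09, 1.28], [-1.99, 2.15], [-1.42, 1.44], [-3.14, 3.14]. Speed limits (rad/s): [2.79, 2.79, 3.14, 3.14, 3.14, 3.14].

### API

Orientations are given as a unit quaternion [x, y, z, w].
In Python, from workcell import telemetry, vision, workorder gives the robot as it stands.
- The arm moves only by the shell command python3 -m inch 'ROWS'. ROWS is JSON, a list of rows, each a list of 3 entries, a list of its own where there are three numbers: the turn, a rotation vector about the tool's x, y, z scaled (see below), then the shift along the tool's x, y, z scaled (see below), then the closure, from -1 (fully open) to 1 (shut). A call has 1 to 10 rows; each row shifts and turns the commanded pose from where the row before left it, along the tool's axes as they then stand; what a row does not reach is not made up. The controller multiplies each number of a shift by 0.3 m and each number of a turn by 360 degrees. A row lasts 1/12 s, in which the tool goes at most 41.7 mm and 7.16 degrees, less where a joint would pass 70% of its speed; a pose out of reach is approached as far as the arm can. A call with a number of a shift or a turn outside -1 to 1 is refused whole. A call with a gripper value outside its range is refused whole. The fingers move at their own pace and stop on an object; the grip force is fixed at half the most. Time passes only in rows, so rows that do not move let the fingers close. It gives the time, the measured TCP pose, the force, the opening and the grip force at its end, in the units of the state.
- telemetry.get_obs(): the state, without advancing time (a new reading comes with each control period).
- vision.camera(name): name is "scene" or "top"; returns a dict with "img" (384x512x3 uint8, red, green, blue), "fov_y" (degrees; the focal length in pixels is half the picture's height over the tangent of half this angle, whatever the lens; pixels are square), "cx", "cy" (the principal point, pixels), "pose" (4x4, takes a point from camera to world coordinates). Camera axes: x right, y up, looking along -z (the intrinsics and any distortion apply to the point x, -y, -z); pixel columns grow to the right and rows downward; lengths in m; the calibration is good to about 2 mm. A picture is of the moment at which its call begins. There is no depth.
- workorder.job_done(): hands the job in; it is judged then, once.
The state is a dict: "clock": time; "joint_pos": joint angles; "joint_vel": joint speeds; "tau": joint torques, N m; "eef_pos": TCP position; "tool_rot": TCP orientation; "ft_force": force on the tool from outside, world axes, zero at the start; "ft_torque": the same for the moment, N m; "grip_width": finger opening in m; "grasp_force": force on a finger pad.
Only numpy, scipy, OpenCV 4.12 (cv2) and the standard library are available. Lean on these libraries where they do the work, as an engineer would, in place of code of your own. Each camera call takes 0.05 s, during which the arm holds its last target. There are 200 camera calls.

### The job

Move the four sample containers from the aluminium lane into the empty grey feed rack, one per well, in reverse order: the container nearest the lane's finger loop goes into the well farthest from the rack's finger loop, the next one into the next well, and so on, so that the last goes nearest the rack's loop. Keep each container upright all the way, never tipping it over, stand it fully down on the floor of its well and let go.

Things in the scene. Friction and masses are not known exactly. Their poses are not given: they have to be found in the camera images.
- jar: Squat screw-top jar: white round body 31 mm in diameter, 44 mm high, under an overhanging grey round cap 42 mm in diameter and 21 mm high (total height 65 mm); the widest of the four from above. Origin: centre of its foot's underside, z up its axis. About 60 g. At the start upright in its own puck, foot 16 mm above the table.
- tube: Straight plain sample tube: 30 mm in diameter all the way up, total height 85 mm, the top 15 mm being a grey cap of the same diameter. Origin: centre of its foot's underside, z up its axis. About 60 g. At the start upright in its own puck, foot 16 mm above the table.
- dropper: Dropper bottle: white round body 31 mm in diameter, 42 mm high, a sloping shoulder to 52 mm, then a slim grey round cap 18 mm in diameter up to the total height of 85 mm; the slim cap is its grip. Origin: centre of its foot's underside, z up its axis. About 60 g. At the start upright in its own puck, foot 16 mm above the table.
- square: Square-capped bottle: white round body 30 mm in diameter, 46 mm high, under a grey square cap 29 x 29 mm and 29 mm high (total height 75 mm). At the start the cap's sides are parallel to the lane's. Origin: centre of its foot's underside, z up its axis. About 60 g. At the start upright in its own puck, foot 16 mm above the table.
- puck_jar: The black puck that holds the jar at the start: round cup 46 mm in diameter, no base flange. Fixed in the lane for good. Its origin is the centre of its underside, 12 mm above the table; its axes are parallel to the lane's. Pocket floor 4 mm and rim 20 mm above the origin, pocket 38 mm across.
- puck_tube: The black puck that holds the tube at the start: square cup 46 mm wide, no base flange. Fixed in the lane for good. Its origin is the centre of its underside, 12 mm above the table; its axes are parallel to the lane's. Pocket floor 4 mm and rim 20 mm above the origin, pocket 38 mm across.
- puck_dropper: The black puck that holds the dropper bottle at the start: round cup 46 mm in diameter on a 53 mm square base flange. Fixed in the lane for good. Its origin is the centre of its underside, 12 mm above the table; its axes are parallel to the lane's. Pocket floor 4 mm and rim 20 mm above the origin, pocket 38 mm across.
- puck_square: The black puck that holds the square-capped bottle at the start: square cup 46 mm wide on a 53 mm round base flange. Fixed in the lane for good. Its origin is the centre of its underside, 12 mm above the table; its axes are parallel to the lane's. Pocket floor 4 mm and rim 20 mm above the origin, pocket 38 mm across.
- lane: Sample lane, the start: aluminium tray 62 x 232 mm, 12 mm thick with 7 mm lips on its long sides, fixed, at any yaw, left or right of the middle. Origin: centre of its underside, on the table. Its y axis runs along the row: the pucks stand at y = +84, +28, -28, -84 mm, x = 0, in shuffled order. A black finger loop sticks out 28 mm from its +y end only.
- rack: Feed rack, the destination: grey plastic tray 58 x 229 mm, 26 mm high, fixed, at any yaw, on the other side from the lane. Four empty open wells in a row, 48 x 51 mm inside, centred at its x = 0, y = +84, +28, -28, -84 mm; walls 5 mm; well floors 5 mm above the table. Origin: centre of its underside, on the table; y runs along the row. A black finger loop sticks out 29 mm from its +y end only.
Mind the look-alikes: they are no part of the job. Leave any purple look-alike of the jar alone.

How it is judged:
At the end, for the whole second after the job is handed in: Each container stands upright (within 0.12 rad) and at rest on its well floor (foot height within 5 mm, within 14 mm of the well centre along and across the rack); one from the lane's y = +84, +28, -28 or -84 mm stands at the rack's y = -84, -28, +28 or +84 mm (((y of puck_jar in the frame of lane between 0.064 and 0.104 m and y of jar in the frame of rack between -0.098 and -0.07 m) or (y of puck_jar in the frame of lane between 0.008 and 0.048 m and y of jar in the frame of rack between -0.042 and -0.014 m) or (y of puck_jar in the frame of lane between -0.048 and -0.008 m and y of jar in the frame of rack between 0.014 and 0.042 m) or (y of puck_jar in the frame of lane between -0.104 and -0.064 m and y of jar in the frame of rack between 0.07 and 0.098 m)) and x of jar in the frame of rack between -0.014 and 0.014 m and z of jar in the frame of rack between 0 and 0.01 m and angle between each of jar, tube, dropper, square's own z axis and vertical below 0.12 rad and linear speed of each of jar, tube, dropper, square below 0.02 m/s and angular speed of each of jar, tube, dropper, square below 0.3 rad/s and ((y of puck_tube in the frame of lane between 0.064 and 0.104 m and y of tube in the frame of rack between -0.098 and -0.07 m) or (y of puck_tube in the frame of lane between 0.008 and 0.048 m and y of tube in the frame of rack between -0.042 and -0.014 m) or (y of puck_tube in the frame of lane between -0.048 and -0.008 m and y of tube in the frame of rack between 0.014 and 0.042 m) or (y of puck_tube in the frame of lane between -0.104 and -0.064 m and y of tube in the frame of rack between 0.07 and 0.098 m)) and x of tube in the frame of rack between -0.014 and 0.014 m and z of tube in the frame of rack between 0 and 0.01 m and ((y of puck_dropper in the frame of lane between 0.064 and 0.104 m and y of dropper in the frame of rack between -0.098 and -0.07 m) or (y of puck_dropper in the frame of lane between 0.008 and 0.048 m and y of dropper in the frame of rack between -0.042 and -0.014 m) or (y of puck_dropper in the frame of lane between -0.048 and -0.008 m and y of dropper in the frame of rack between 0.014 and 0.042 m) or (y of puck_dropper in the frame of lane between -0.104 and -0.064 m and y of dropper in the frame of rack between 0.07 and 0.098 m)) and x of dropper in the frame of rack between -0.014 and 0.014 m and z of dropper in the frame of rack between 0 and 0.01 m and ((y of puck_square in the frame of lane between 0.064 and 0.104 m and y of square in the frame of rack between -0.098 and -0.07 m) or (y of puck_square in the frame of lane between 0.008 and 0.048 m and y of square in the frame of rack between -0.042 and -0.014 m) or (y of puck_square in the frame of lane between -0.048 and -0.008 m and y of square in the frame of rack between 0.014 and 0.042 m) or (y of puck_square in the frame of lane between -0.104 and -0.064 m and y of square in the frame of rack between 0.07 and 0.098 m)) and x of square in the frame of rack between -0.014 and 0.014 m and z of square in the frame of rack between 0 and 0.01 m); the robot touches nothing.
It fails at once if a container is tipped by more than 0.7 rad (40 degrees) (angle between any of jar, tube, dropper, square's own z axis and vertical above 0.7 rad).
It also fails if it takes over 109 s, if anything falls off the work surface, if the arm or the gripper's body presses on something with over 40 N, if the wrist force passes 120 N, or if a joint passes its speed limit or range.

## Working session

There is one attempt and no reset: what is moved stays moved. The work goes in short steps, Python scripts to look and compute and a shell command to move; the robot and the scene stay as the last step left them, time stands still between calls to the robot, and variables do not carry over. Pictures are saved under pics/ and viewed, at most 14 in all, crops included, and the job is handed in when it is done.

```bash
ls; mkdir -p pics; python3 - <<'E'
from workcell import telemetry, vision
import cv2
for n in ["top","scene"]:
    c=vision.camera(n); cv2.imwrite(f"pics/{n}0.png",c["img"][:,:,::-1]); print(n,{k:v for k,v in c.items() if k!="img"})
print(telemetry.get_obs())
E
```

```text
pics
top {'fov_y': 50.637017229528844, 'cx': 252.69225236507643, 'cy': 193.64741696403703, 'pose': array([[ 0.02274841,  0.99724818, -0.07055909,  0.43513858],
       [-0.99962493,  0.02376548,  0.0136086 , -0.00864667],
       [ 0.01524802,  0.07022306,  0.99741477,  0.83378163],
       [ 0.        ,  0.        ,  0.        ,  1.        ]])}
scene {'fov_y': 50.24856041721781, 'cx': 264.46698316108404, 'cy': 190.084418288141, 'pose': array([[-0.10569349, -0.58458759,  0.80441671,  1.29883224],
       [ 0.99410946, -0.0426054 ,  0.0996552 ,  0.08940143],
       [-0.0239847 ,  0.81021117,  0.58564716,  0.61495112],
       [ 0.        ,  0.        ,  0.        ,  1.        ]])}
{'clock': 0.1, 'joint_pos': array([1.12301793e+00, 2.41330347e-01, 3.84676287e-03, 1.33518185e+00,
       4.16090940e-06, 1.57080093e+00]), 'joint_vel': array([-0.0006905 , -0.0019839 ,  0.0049303 ,  0.00120861, -0.00026231,
       -0.00094493]), 'tau': array([ 9.12852938e-04, -3.73137939e+01,  2.53009558e+01,  1.08462412e-02,
        9.77507875e-05,  6.36017703e-06]), 'eef_pos': array([0.21623656, 0.4501975 , 0.23050096]), 'tool_rot': array([ 2.22025569e-01,  9.75040396e-01, -9.10767159e-04, -2.09519264e-04]), 'ft_force': array([-0.8920018 , -0.35302754, -0.91554955]), 'ft_torque': array([-0.02559152, -0.00710791,  0.04725105]), 'grasp_force': 0.0, 'grip_width': 0.08581195791339513}
```

View pics/top0.png

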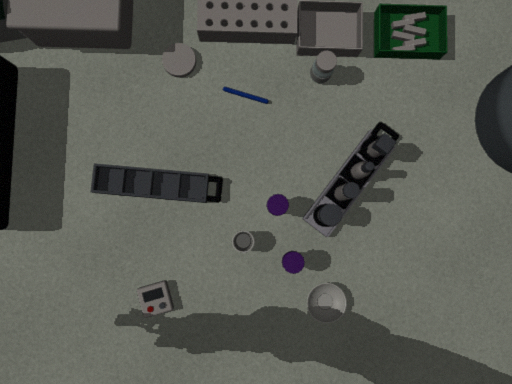

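View pics/scene0.png

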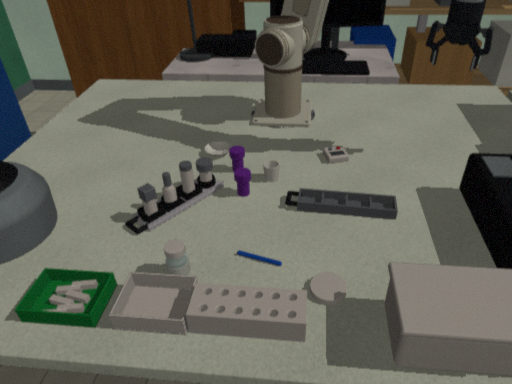

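The top view shows the lane at about (350,180), with its loop at (387,130), and the rack at about (150,184), with its loop at (214,188). Candidates for the jar are the grey widest cap at the lane's lower end (328,213) and the purple look-alikes at (278,205) and (292,262). Other white pots, at (243,241) and (323,67), are not in the lane. From the loop outward the lane seems to hold (384,145), (366,168), (347,190) and (328,213). I'll check that in a close crop.

```bash
python3 - <<'E'
import cv2,numpy as np
im=cv2.imread("pics/top0.png")
def crop(n,im,x0,y0,w,h,s):
    c=cv2.resize(im[y0:y0+h,x0:x0+w],None,fx=s,fy=s,interpolation=cv2.INTER_CUBIC)
    c=np.clip(c.astype(float)*1.6,0,255).astype(np.uint8)
    for x in range(-(-x0//10)*10,x0+w,10): cv2.putText(c,str(x),(int((x-x0+.5)*s)-9,8),0,.3,(0,255,255)); cv2.line(c,(int((x-x0+.5)*s),10),(int((x-x0+.5)*s),16),(0,255,255))
    for y in range(-(-y0//10)*10,y0+h,10): cv2.putText(c,str(y),(0,int((y-y0+.5)*s)+3),0,.3,(0,255,255)); cv2.line(c,(20,int((y-y0+.5)*s)),(26,int((y-y0+.5)*s)),(0,255,255))
    cv2.imwrite(n,c)
crop("pics/lane.png",im,295,115,120,125,4.8)
crop("pics/rack.png",im,84,155,145,56,5.5)
s=cv2.imread("pics/scene0.png"); crop("pics/lane_s.png",s,120,140,140,95,5.6)
E
```

```text
(no output)
```

View pics/lane.png

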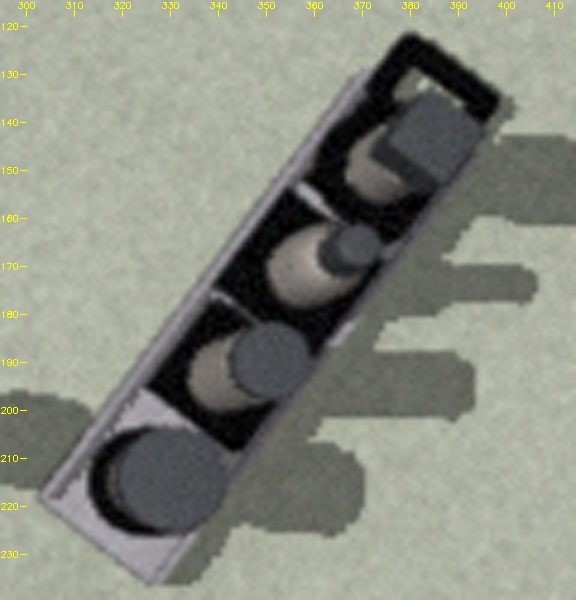

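View pics/rack.png

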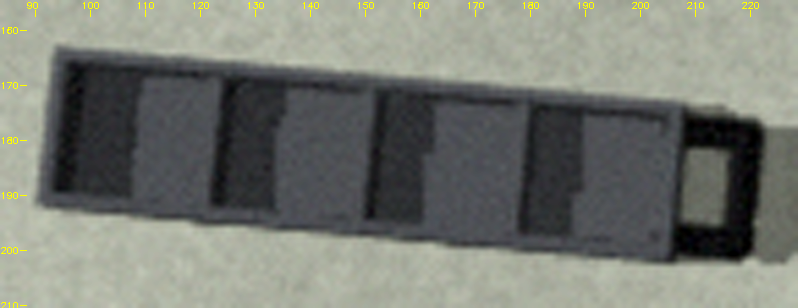

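View pics/lane_s.png

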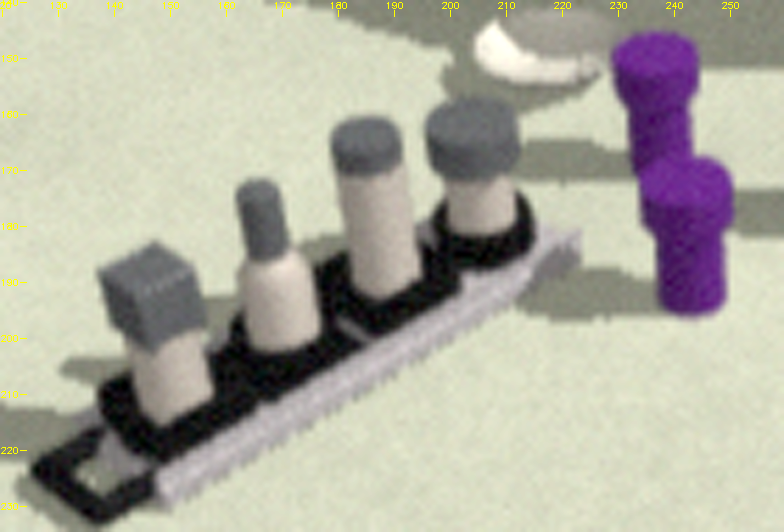

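The crops confirm the order from the lane's loop: square (385,143), dropper (369,165), tube (351,189), and the grey-capped jar (330,214). The purple ones are off the lane. The rack's top outline has corners at about (94,163), (208,173), (206,202) and (90,192), with the loop on the right.

```bash
cat > h.py <<'E'
import numpy as np
from workcell import telemetry, vision
from scipy.spatial.transform import Rotation as R
def ray(c,u,v,z):
    f=192/np.tan(np.radians(c["fov_y"]/2)); d=c["pose"][:3,:3]@[(u-c["cx"])/f,-(v-c["cy"])/f,-1]
    o=c["pose"][:3,3]; return o+d*(z-o[2])/d[2]
def proj(c,p):
    f=192/np.tan(np.radians(c["fov_y"]/2)); q=c["pose"][:3,:3].T@(np.array(p)-c["pose"][:3,3]); return c["cx"]-f*q[0]/q[2], c["cy"]+f*q[1]/q[2]
def delta(xyz,yaw=None):
    """tool-frame shift in units of 0.3 m, and yaw (tool y axis world angle, mod pi) turn in units of 360deg"""
    o=telemetry.get_obs(); r=R.from_quat(o["tool_rot"]); m=r.as_matrix()
    y=np.degrees(np.arctan2(m[1,1],m[0,1]))
    print("tcp",o["eef_pos"].round(4),"tool y ang",y.round(2),"t",round(o["clock"],2),"w",o["grip_width"].__round__(4),"q",o["joint_pos"].round(2))
    print("shift(0.3m) tool",(m.T@(np.array(xyz)-o["eef_pos"])/.3).round(4))
    if yaw is not None: print("turn z (rev) ",(-(((yaw-y)+90)%180-90)/360).__round__(4))
E
python3 - <<'E'
from h import *
c=vision.camera("top"); s=vision.camera("scene")
caps={"square":(437,138,.091),"dropper":(358,245,.101),"tube":(271,358,.101),"jar":(172,480,.081)}
P=[]
for k,(a,b,z) in caps.items():
    p=ray(c,295+a/4.8-.5,115+b/4.8-.5,z); P.append(p); print(k,p.round(4),"scene px",np.round(proj(s,p),1))
P=np.array(P); print("gaps",np.linalg.norm(np.diff(P[:,:2],axis=0),axis=1))
d=P[0]-P[3]; print("lane yaw dir",np.degrees(np.arctan2(d[1],d[0])))
lc=[ray(c,295+a/4.8-.5,115+b/4.8-.5,z) for a,b,z in [(40,495,.019),(155,583,.012),(365,72,.019)]]
print("lane corners",np.round(lc,4),np.degrees(np.arctan2(*(lc[2]-lc[0])[1::-1])))
Q=np.array([ray(c,84+a/5.5-.5,155+b/5.5-.5,.026) for a,b in [(57,47),(683,104),(676,262),(38,205)]])
print("rack",Q.round(4),[np.linalg.norm(Q[i]-Q[(i+1)%4]).round(4) for i in range(4)])
m=Q.mean(0);u=Q[1]+Q[2]-Q[0]-Q[3];u/=np.linalg.norm(u);print("rack c",m,"yaw",np.degrees(np.arctan2(u[1],u[0])))
for n,y in zip(caps,[-.084,-.028,.028,.084]): print(n,"well",(m+u*y).round(4),"scene px floor",np.round(proj(s,(m+u*y)*[1,1,0]+[0,0,.005]),1))
delta([.5,0,.2],0)
E
```

```text
square [ 0.5875 -0.2638  0.091 ] scene px [146.5 187.2]
dropper [ 0.5435 -0.2301  0.101 ] scene px [166.3 173.2]
tube [ 0.4996 -0.1971  0.101 ] scene px [185.3 163.5]
jar [ 0.453  -0.1641  0.081 ] scene px [204.3 160.9]
gaps [0.05543202 0.05496207 0.05709954]
lane yaw dir -36.53927102112872
lane corners [[ 0.4469 -0.1215  0.019 ]
 [ 0.4111 -0.1715  0.012 ]
 [ 0.63   -0.2577  0.019 ]] -36.64139230157574
rack [[0.5459 0.2984 0.026 ]
 [0.5307 0.0712 0.026 ]
 [0.4732 0.072  0.026 ]
 [0.4883 0.3023 0.026 ]] [np.float64(0.2277), np.float64(0.0575), np.float64(0.2308), np.float64(0.0577)]
rack c [0.50952259 0.18599327 0.026     ] yaw -93.79909896367411
square well [0.5151 0.2698 0.026 ] scene px floor [381.3 208.5]
dropper well [0.5114 0.2139 0.026 ] scene px floor [357.2 206.5]
tube well [0.5077 0.1581 0.026 ] scene px floor [333.5 204.4]
jar well [0.504  0.1022 0.026 ] scene px floor [310.3 202.4]
tcp [0.2163 0.4504 0.2308] tool y ang 64.34 t 0.2 w 0.0853 q [1.12 0.24 0.   1.34 0.   1.57]
shift(0.3m) tool [-1.5023 -0.9436  0.1037]
turn z (rev)  0.1787
```

Measurements agree: gaps of 55–57 mm, and the rack fits at 228–231 × 58 mm. Lane yaw is −36.5°, so I grip at tool-y 53.5°. Rack yaw is −93.8°, so I place at tool-y −3.8°. First I move over the square.

```bash
python3 -m inch '[[[0,0,0.015],[0,0,0],-1],[[0,0,0.015],[0,0,0],-1],[[0,0,0],[-0.1,-0.049,0],-1],[[0,0,0],[-0.1,-0.049,0],-1],[[0,0,0],[-0.1,-0.049,0],-1],[[0,0,0],[-0.1,-0.049,0],-1],[[0,0,0],[-0.1,-0.049,0],-1],[[0,0,0],[-0.1,-0.049,0],-1],[[0,0,0],[-0.1,-0.049,0],-1],[[0,0,0],[-0.1,-0.049,0],-1]]'
python3 -m inch '[[[0,0,0],[-0.1,-0.049,0],-1],[[0,0,0],[-0.1,-0.049,0],-1],[[0,0,0],[-0.1,-0.049,0],-1],[[0,0,0],[-0.1,-0.049,0],-1],[[0,0,0],[-0.1,-0.049,0],-1],[[0,0,0],[-0.1,-0.049,0],-1],[[0,0,0],[-0.1,-0.049,0],-1],[[0,0,0],[-0.1,-0.049,0],-1],[[0,0,0],[-0.1,-0.049,0],-1],[[0,0,0],[-0.1,-0.049,0],-1]]'
python3 -m inch '[[[0,0,0],[-0.1,-0.049,0],-1],[[0,0,0],[-0.1,-0.049,0],-1],[[0,0,0],[-0.1,-0.049,0],-1],[[0,0,0],[-0.1,-0.049,0],-1],[[0,0,0],[-0.1,-0.049,0],-1],[[0,0,0],[0,0,0],-1]]'
python3 -c "
from h import *
delta([.5880,-.2638,.14],53.5)"
```

```text
clock: 1.03
eef_pos: [0.3399, 0.2119, 0.2313]
tool_rot: [0.313, 0.95, 0.0, 0.0]
ft_force: [0.0, 0.4, -1.0]
grip_width: 0.085
grasp_force: 0.0
clock: 1.87
eef_pos: [0.4939, -0.0847, 0.2311]
tool_rot: [0.313, 0.95, 0.0, -0.0]
ft_force: [0.5, 0.3, -0.3]
grip_width: 0.0855
grasp_force: 0.0
clock: 2.37
eef_pos: [0.5721, -0.2365, 0.229]
tool_rot: [0.315, 0.949, -0.001, -0.0]
ft_force: [-0.9, -0.4, -0.4]
grip_width: 0.0856
grasp_force: 0.0
tcp [ 0.5721 -0.2365  0.229 ] tool y ang 53.25 t 2.37 w 0.0856 q [-0.39  0.48  0.35  1.44 -0.    0.25]
shift(0.3m) tool [-0.0968 -0.0405  0.297 ]
turn z (rev)  -0.0007
```

```bash
python3 -m inch '[[[0,0,0],[-0.05,-0.02,0],-1],[[0,0,0],[-0.047,-0.02,0.05],-1],[[0,0,0],[0,0,0.08],-1],[[0,0,0],[0,0,0.08],-1],[[0,0,0],[0,0,0.08],-1],[[0,0,0],[0,0,0],-1],[[0,0,0],[0,0,0],-1]]'
python3 - <<'E'
from h import *
import cv2
delta([.5880,-.2638,.055],53.5)
a=vision.camera("scene")["img"][120:240,90:260,::-1]
b=vision.camera("top")["img"][100:240,290:430,::-1]
cv2.imwrite("pics/a1.png",np.hstack([cv2.resize(a,(425,300)),cv2.resize(b,(300,300))]))
E
```

```text
clock: 2.95
eef_pos: [0.5854, -0.2574, 0.1427]
tool_rot: [0.313, 0.95, 0.0, -0.002]
ft_force: [0.4, -0.4, 1.5]
grip_width: 0.0853
grasp_force: 0.0
tcp [ 0.5854 -0.2574  0.1427] tool y ang 53.55 t 2.95 w 0.0853 q [-0.41  0.57  0.27  1.27  0.    0.22]
shift(0.3m) tool [-0.0209 -0.0119  0.2922]
turn z (rev)  0.0001
```

View pics/a1.png

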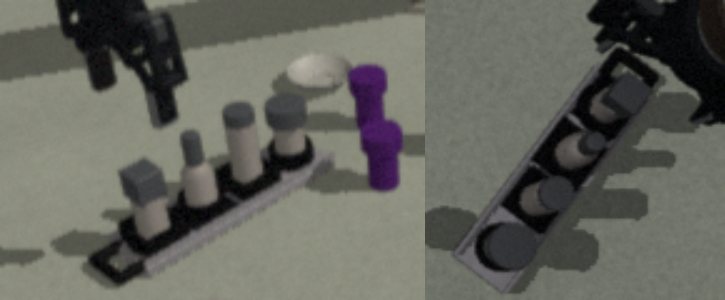

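The gripper hangs over the square: in the scene half its tips are at about (100,80) and (165,115), and the cap is at (143,180). I'll check the projection numerically and fix the remaining 6 mm along the lane.

```bash
python3 -m inch '[[[0,0,0],[-0.02,-0.011,0],-1],[[0,0,0],[0,0,0.02],-1],[[0,0,0],[0,0,0],-1],[[0,0,0],[0,0,0],-1]]'
python3 - <<'E'
from h import *
s=vision.camera("scene")
e=telemetry.get_obs()["eef_pos"]
for p in [e+[0,0,.013],e+[.6*.042,.8*.042,.013],e-[.6*.042,.8*.042,-.013]]:
    u=proj(s,p); print((np.array(u)-[90,120])*2.5)
delta([.5880,-.2638,.055],53.5)
E
```

```text
clock: 3.38
eef_pos: [0.5897, -0.2645, 0.1385]
tool_rot: [0.313, 0.95, 0.0, 0.0]
ft_force: [-0.1, -0.2, 0.3]
grip_width: 0.0856
grasp_force: 0.0
[126.10516433 112.06034853]
[154.38570485 129.69507477]
[99.30769635 95.35041289]
tcp [ 0.5897 -0.2645  0.1385] tool y ang 53.53 t 3.43 w 0.0852 q [-0.42  0.58  0.28  1.27  0.    0.21]
shift(0.3m) tool [ 0.0058 -0.0015  0.2782]
turn z (rev)  0.0001
```

```bash
python3 -m inch '[[[0,0,0],[0.005,0,0.07],-1],[[0,0,0],[0,0,0.07],-1],[[0,0,0],[0,0,0.07],-1],[[0,0,0],[0,0,0.068],-1],[[0,0,0],[0,0,0],-1],[[0,0,0],[0,0,0],-1],[[0,0,0],[0,0,0],0.3],[[0,0,0],[0,0,0],0.3],[[0,0,0],[0,0,0],1],[[0,0,0],[0,0,0],1]]'
python3 -m inch '[[[0,0,0],[0,0,0],1],[[0,0,0],[0,0,0],1],[[0,0,0],[0,0,0],1],[[0,0,0],[0,0,0],1],[[0,0,0],[0,0,0],1],[[0,0,0],[0,0,0],1]]'
python3 -c "
from h import *
delta([.5880,-.2638,.17],53.5)"
```

```text
clock: 4.27
eef_pos: [0.5893, -0.2639, 0.0564]
tool_rot: [0.313, 0.95, -0.0, 0.001]
ft_force: [-0.2, -0.5, 0.3]
grip_width: 0.0387
grasp_force: 0.0
clock: 4.77
eef_pos: [0.5891, -0.264, 0.0561]
tool_rot: [0.313, 0.95, -0.0, 0.001]
ft_force: [-0.7, -0.1, 5.7]
grip_width: 0.0284
grasp_force: 59.5
tcp [ 0.5891 -0.264   0.0561] tool y ang 53.53 t 4.77 w 0.0284 q [-0.42  0.64  0.16  1.08 -0.    0.22]
shift(0.3m) tool [ 0.0025 -0.0016 -0.3796]
turn z (rev)  0.0001
```

```bash
python3 -m inch '[[[0,0,0],[0,0,-0.03],1],[[0,0,0],[0,0,-0.05],1],[[0,0,0],[0,0,-0.07],1],[[0,0,0],[0,0,-0.08],1],[[0,0,0],[0,0,-0.08],1],[[0,0,0],[0,0,-0.07],1],[[0,0,0],[0,0,0],1],[[0,0,0.0177],[0,0,0],1],[[0,0,0.0177],[0,0,0],1],[[0,0,0.0177],[0,0,0],1]]'
python3 -m inch '[[[0,0,0.0177],[0,0,0],1],[[0,0,0.0177],[0,0,0],1],[[0,0,0.0177],[0,0,0],1],[[0,0,0.0177],[0,0,0],1],[[0,0,0.0177],[0,0,0],1],[[0,0,0.0177],[0,0,0],1],[[0,0,0],[0,0,0],1],[[0,0,0],[0,0,0],1]]'
python3 -c "
from h import *
delta([.5151,.2698,.17],-3.8)"
```

```text
clock: 5.6
eef_pos: [0.588, -0.2632, 0.1681]
tool_rot: [0.469, 0.883, 0.0, -0.001]
ft_force: [-0.3, 0.1, -0.1]
grip_width: 0.0283
grasp_force: 59.0
clock: 6.27
eef_pos: [0.5881, -0.2632, 0.1681]
tool_rot: [0.729, 0.684, -0.0, -0.001]
ft_force: [-0.1, 0.3, -0.1]
grip_width: 0.0283
grasp_force: 59.0
tcp [ 0.5881 -0.2632  0.1681] tool y ang -3.64 t 6.27 w 0.0283 q [-0.42  0.56  0.32  1.33  0.    1.21]
shift(0.3m) tool [ 1.7578 -0.3555 -0.0048]
turn z (rev)  0.0004
```

```bash
python3 -m inch '[[[0,0,0],[0.05,-0.01,0],1],[[0,0,0],[0.1,-0.02,0],1],[[0,0,0],[0.1,-0.02,0],1],[[0,0,0],[0.1,-0.02,0],1],[[0,0,0],[0.1,-0.02,0],1],[[0,0,0],[0.1,-0.02,0],1],[[0,0,0],[0.1,-0.02,0],1],[[0,0,0],[0.1,-0.02,0],1],[[0,0,0],[0.1,-0.02,0],1],[[0,0,0],[0.1,-0.02,0],1]]'
python3 -m inch '[[[0,0,0],[0.1,-0.02,0],1],[[0,0,0],[0.1,-0.02,0],1],[[0,0,0],[0.1,-0.02,0],1],[[0,0,0],[0.1,-0.02,0],1],[[0,0,0],[0.1,-0.02,0],1],[[0,0,0],[0.1,-0.02,0],1],[[0,0,0],[0.1,-0.025,0],1],[[0,0,0],[0.07,-0.01,0],1],[[0,0,0],[0.04,-0.01,0],1],[[0,0,0],[0,0,0],1]]'
python3 -m inch '[[[0,0,0],[0,0,0],1],[[0,0,0],[0,0,0],1],[[0,0,0],[0,0,0],1]]'
python3 -c "
from h import *
delta([.5151,.2698,.046],-3.8)"
```

```text
clock: 7.1
eef_pos: [0.5499, 0.0261, 0.1688]
tool_rot: [0.729, 0.684, -0.0, -0.0]
ft_force: [0.8, 0.1, 0.1]
grip_width: 0.0283
grasp_force: 59.1
clock: 7.93
eef_pos: [0.5165, 0.2727, 0.1685]
tool_rot: [0.728, 0.685, 0.0, -0.0]
ft_force: [0.5, -0.5, -1.0]
grip_width: 0.0287
grasp_force: 59.1
clock: 8.18
eef_pos: [0.5175, 0.2689, 0.1689]
tool_rot: [0.731, 0.683, -0.0, 0.0]
ft_force: [0.3, -0.3, -0.1]
grip_width: 0.0284
grasp_force: 59.1
tcp [0.5175 0.2689 0.1689] tool y ang -3.89 t 8.18 w 0.0284 q [ 0.48  0.44  0.12  1.26 -0.    2.12]
shift(0.3m) tool [ 0.0026 -0.0082  0.4096]
turn z (rev)  -0.0002
```

```bash
python3 -m inch '[[[0,0,0],[0.002,-0.008,0.05],1],[[0,0,0],[0,0,0.08],1],[[0,0,0],[0,0,0.08],1],[[0,0,0],[0,0,0.08],1],[[0,0,0],[0,0,0.06],1],[[0,0,0],[0,0,0.04],1],[[0,0,0],[0,0,0.018],1],[[0,0,0],[0,0,0],1],[[0,0,0],[0,0,0],1],[[0,0,0],[0,0,0],1]]'
python3 -c "
from h import *
delta([.5151,.2698,.045],-3.8)"
```

```text
clock: 9.02
eef_pos: [0.5158, 0.2707, 0.0473]
tool_rot: [0.731, 0.683, 0.001, 0.0]
ft_force: [0.2, -0.4, 0.2]
grip_width: 0.029
grasp_force: 59.2
tcp [0.5158 0.2707 0.0473] tool y ang -3.86 t 9.02 w 0.029 q [ 0.48  0.54 -0.05  0.98 -0.    2.12]
shift(0.3m) tool [-0.0033 -0.002   0.0076]
turn z (rev)  -0.0002
```

Lower the last 2 mm, release gently, rise and look.

```bash
python3 -m inch '[[[0,0,0],[0,0,0.006],1],[[0,0,0],[0,0,0],1],[[0,0,0],[0,0,0],1],[[0,0,0],[0,0,0],0.2],[[0,0,0],[0,0,0],0],[[0,0,0],[0,0,0],-0.5],[[0,0,0],[0,0,0],-1],[[0,0,0],[0,0,0],-1],[[0,0,0],[0,0,0],-1],[[0,0,0],[0,0,0],-1]]'
python3 -m inch '[[[0,0,0],[0,0,0],-1],[[0,0,0],[0,0,-0.05],-1],[[0,0,0],[0,0,-0.1],-1],[[0,0,0],[0,0,-0.1],-1],[[0,0,0],[0,0,-0.1],-1],[[0,0,0],[0,0,-0.1],-1],[[0,0,0],[0,0,0],-1],[[0,0,0],[0,0,0],-1]]'
python3 - <<'E'
from h import *
import cv2
delta([.5434,-.2305,.19],53.5)
a=vision.camera("scene")["img"][120:240,270:440,::-1]
b=vision.camera("top")["img"][130:230,80:240,::-1]
cv2.imwrite("pics/a2.png",np.hstack([cv2.resize(a,(425,300)),cv2.resize(b,(375,300))]))
E
```

```text
clock: 9.85
eef_pos: [0.5149, 0.2712, 0.0447]
tool_rot: [0.73, 0.683, -0.0, -0.0]
ft_force: [0.7, 0.7, 0.8]
grip_width: 0.0857
grasp_force: 0.0
clock: 10.52
eef_pos: [0.5163, 0.2719, 0.1822]
tool_rot: [0.73, 0.683, 0.003, 0.001]
ft_force: [0.6, -0.0, -0.1]
grip_width: 0.0855
grasp_force: 0.0
tcp [0.5163 0.2719 0.1822] tool y ang -3.81 t 10.52 w 0.0855 q [0.48 0.43 0.14 1.28 0.   2.12]
shift(0.3m) tool [-1.6649  0.2014 -0.0298]
turn z (rev)  -0.1592
```

View pics/a2.png

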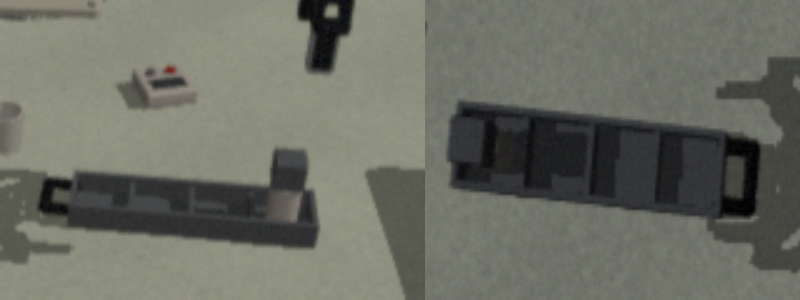

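Scene crop: the square stands upright in the well farthest from the loop (cap at (290,170)). The dropper is next.

```bash
python3 -m inch '[[[0,0,0],[-0.05,0.006,-0.03],-1],[[0,0,0],[-0.1,0.012,0],-1],[[0,0,0],[-0.1,0.012,0],-1],[[0,0,0],[-0.1,0.012,0],-1],[[0,0,0],[-0.1,0.012,0],-1],[[0,0,0],[-0.1,0.012,0],-1],[[0,0,0],[-0.1,0.012,0],-1],[[0,0,0],[-0.1,0.012,0],-1],[[0,0,0],[-0.1,0.012,0],-1],[[0,0,0],[-0.1,0.012,0],-1]]'
python3 -m inch '[[[0,0,0],[-0.1,0.012,0],-1],[[0,0,0],[-0.1,0.012,0],-1],[[0,0,0],[-0.1,0.012,0],-1],[[0,0,0],[-0.1,0.012,0],-1],[[0,0,0],[-0.1,0.012,0],-1],[[0,0,0],[-0.1,0.012,0],-1],[[0,0,0],[-0.08,0.012,0],-1],[[0,0,0],[-0.035,0.004,0],-1],[[0,0,-0.0177],[0,0,0],-1],[[0,0,-0.0177],[0,0,0],-1]]'
python3 -m inch '[[[0,0,-0.0177],[0,0,0],-1],[[0,0,-0.0177],[0,0,0],-1],[[0,0,-0.0177],[0,0,0],-1],[[0,0,-0.0177],[0,0,0],-1],[[0,0,-0.0177],[0,0,0],-1],[[0,0,-0.0177],[0,0,0],-1],[[0,0,-0.0177],[0,0,0],-1],[[0,0,0],[0,0,0],-1],[[0,0,0],[0,0,0],-1],[[0,0,0],[0,0,0],-1]]'
python3 -c "
from h import *
c=vision.camera('top'); print(ray(c,97.9,176.3,.08))
delta([.5434,-.2305,.065],53.5)"
```

```text
clock: 11.45
eef_pos: [0.5287, -0.0177, 0.1876]
tool_rot: [0.73, 0.683, -0.001, -0.001]
ft_force: [0.6, 0.5, 0.3]
grip_width: 0.0851
grasp_force: 0.0
clock: 12.28
eef_pos: [0.5408, -0.2322, 0.1873]
tool_rot: [0.649, 0.761, -0.0, -0.002]
ft_force: [-0.1, 0.9, -0.4]
grip_width: 0.0854
grasp_force: 0.0
clock: 13.12
eef_pos: [0.5417, -0.2311, 0.1882]
tool_rot: [0.314, 0.949, 0.0, -0.001]
ft_force: [-0.2, -0.1, -0.1]
grip_width: 0.0855
grasp_force: 0.0
[0.51389785 0.26919124 0.08      ]
tcp [ 0.5419 -0.2311  0.1884] tool y ang 53.44 t 13.17 w 0.0854 q [-0.4   0.44  0.18  1.31  0.    0.23]
shift(0.3m) tool [-0.0033  0.0048  0.4112]
turn z (rev)  -0.0002
```

```bash
python3 -m inch '[[[0,0,0],[-0.003,0.005,0.05],-1],[[0,0,0],[0,0,0.08],-1],[[0,0,0],[0,0,0.08],-1],[[0,0,0],[0,0,0.08],-1],[[0,0,0],[0,0,0.07],-1],[[0,0,0],[0,0,0.034],-1],[[0,0,0],[0,0,0],-1],[[0,0,0],[0,0,0],-1],[[0,0,0],[0,0,0],0.3],[[0,0,0],[0,0,0],0.5]]'
python3 -m inch '[[[0,0,0],[0,0,0],0.5],[[0,0,0],[0,0,0],0.5],[[0,0,0],[0,0,0],1],[[0,0,0],[0,0,0],1],[[0,0,0],[0,0,0],1],[[0,0,0],[0,0,0],1],[[0,0,0],[0,0,0],1],[[0,0,0],[0,0,0],1]]'
python3 -c "
from h import *
delta([.5434,-.2305,.19],53.5)"
```

```text
clock: 14.0
eef_pos: [0.5451, -0.2312, 0.0724]
tool_rot: [0.313, 0.95, -0.0, 0.002]
ft_force: [-0.3, -0.5, 0.3]
grip_width: 0.0639
grasp_force: 0.0
clock: 14.67
eef_pos: [0.5442, -0.2308, 0.0711]
tool_rot: [0.313, 0.95, -0.0, 0.001]
ft_force: [-0.5, 0.3, 4.7]
grip_width: 0.016
grasp_force: 58.6
tcp [ 0.5442 -0.2308  0.0711] tool y ang 53.54 t 14.67 w 0.016 q [-0.4   0.53 -0.    1.04 -0.    0.24]
shift(0.3m) tool [ 0.0023 -0.0008 -0.3963]
turn z (rev)  0.0001
```

```bash
python3 -m inch '[[[0,0,0],[0,0,-0.03],1],[[0,0,0],[0,0,-0.05],1],[[0,0,0],[0,0,-0.07],1],[[0,0,0],[0,0,-0.08],1],[[0,0,0],[0,0,-0.09],1],[[0,0,0],[0,0,-0.07],1],[[0,0,0],[0,0,0],1],[[0,0,0.0177],[0,0,0],1],[[0,0,0.0177],[0,0,0],1],[[0,0,0.0177],[0,0,0],1]]'
python3 -m inch '[[[0,0,0.0177],[0,0,0],1],[[0,0,0.0177],[0,0,0],1],[[0,0,0.0177],[0,0,0],1],[[0,0,0.0177],[0,0,0],1],[[0,0,0.0177],[0,0,0],1],[[0,0,0.0177],[0,0,0],1],[[0,0,0],[0,0,0],1],[[0,0,0],[0,0,0],1]]'
python3 - <<'E'
from h import *
import cv2
delta([.5114,.2139,.19],-3.8)
a=vision.camera("scene")["img"][70:230,90:260,::-1]
cv2.imwrite("pics/a3.png",cv2.resize(a,(425,400)))
E
```

```text
clock: 15.5
eef_pos: [0.5432, -0.2303, 0.1863]
tool_rot: [0.469, 0.883, -0.0, -0.001]
ft_force: [-0.3, 0.3, -0.3]
grip_width: 0.0162
grasp_force: 58.4
clock: 16.17
eef_pos: [0.5432, -0.2303, 0.1863]
tool_rot: [0.729, 0.684, -0.0, -0.001]
ft_force: [1.1, -0.1, -0.1]
grip_width: 0.0164
grasp_force: 58.5
tcp [ 0.5432 -0.2303  0.1863] tool y ang -3.65 t 16.17 w 0.0164 q [-0.4   0.44  0.18  1.31  0.    1.23]
shift(0.3m) tool [ 1.471  -0.2001 -0.0106]
turn z (rev)  0.0004
```

View pics/a3.png

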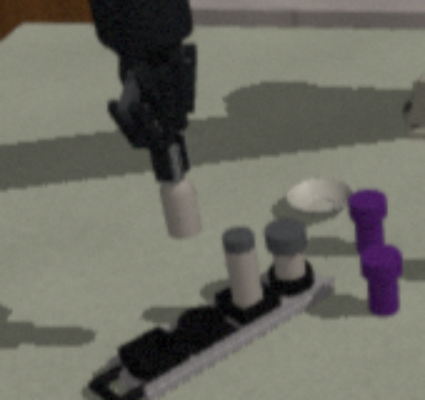

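The dropper hangs upright in the fingers (body at (181,210)). Carry it to its well.

```bash
python3 -m inch '[[[0,0,0],[0.05,-0.006,0],1],[[0,0,0],[0.1,-0.0136,0],1],[[0,0,0],[0.1,-0.0136,0],1],[[0,0,0],[0.1,-0.0136,0],1],[[0,0,0],[0.1,-0.0136,0],1],[[0,0,0],[0.1,-0.0136,0],1],[[0,0,0],[0.1,-0.0136,0],1],[[0,0,0],[0.1,-0.0136,0],1],[[0,0,0],[0.1,-0.0136,0],1],[[0,0,0],[0.1,-0.0136,0],1]]'
python3 -m inch '[[[0,0,0],[0.1,-0.0136,0],1],[[0,0,0],[0.1,-0.0136,0],1],[[0,0,0],[0.1,-0.0136,0],1],[[0,0,0],[0.1,-0.0136,0],1],[[0,0,0],[0.08,-0.0136,0],1],[[0,0,0],[0.041,-0.005,0],1],[[0,0,0],[0,0,0],1],[[0,0,0],[0,0,0],1],[[0,0,0],[0,0,0],1],[[0,0,0],[0,0,0],1]]'
python3 -c "
from h import *
delta([.5114,.2139,.061],-3.8)"
```

```text
clock: 17.05
eef_pos: [0.5235, 0.0584, 0.1875]
tool_rot: [0.729, 0.684, 0.0, -0.0]
ft_force: [0.6, -0.6, -0.7]
grip_width: 0.0164
grasp_force: 58.5
clock: 17.88
eef_pos: [0.5129, 0.2125, 0.1875]
tool_rot: [0.731, 0.683, -0.0, 0.0]
ft_force: [1.0, -0.2, -0.4]
grip_width: 0.0161
grasp_force: 58.5
tcp [0.5129 0.2125 0.1875] tool y ang -3.89 t 17.88 w 0.0161 q [ 0.39  0.37  0.07  1.27 -0.    2.03]
shift(0.3m) tool [ 0.0046 -0.0052  0.4216]
turn z (rev)  -0.0002
```

```bash
python3 -m inch '[[[0,0,0],[0.004,-0.005,0.05],1],[[0,0,0],[0,0,0.08],1],[[0,0,0],[0,0,0.08],1],[[0,0,0],[0,0,0.08],1],[[0,0,0],[0,0,0.07],1],[[0,0,0],[0,0,0.04],1],[[0,0,0],[0,0,0.014],1],[[0,0,0],[0,0,0],1],[[0,0,0],[0,0,0],1],[[0,0,0],[0,0,0],1]]'
python3 -c "
from h import *
delta([.5114,.2139,.0603],-3.8)"
```

```text
clock: 18.72
eef_pos: [0.5126, 0.215, 0.0647]
tool_rot: [0.73, 0.683, 0.001, 0.0]
ft_force: [0.4, -0.0, 0.2]
grip_width: 0.0167
grasp_force: 58.6
tcp [0.5126 0.215  0.0647] tool y ang -3.85 t 18.72 w 0.0167 q [ 0.4   0.47 -0.11  0.98 -0.    2.04]
shift(0.3m) tool [-0.004  -0.0038  0.0146]
turn z (rev)  -0.0001
```

```bash
python3 -m inch '[[[0,0,0],[-0.003,-0.003,0.007],1],[[0,0,0],[0,0,0.006],1],[[0,0,0],[0,0,0],1],[[0,0,0],[0,0,0],1],[[0,0,0],[0,0,0],0.6],[[0,0,0],[0,0,0],0.4],[[0,0,0],[0,0,0],0],[[0,0,0],[0,0,0],-0.5],[[0,0,0],[0,0,0],-1],[[0,0,0],[0,0,0],-1]]'
python3 -m inch '[[[0,0,0],[0,0,0],-1],[[0,0,0],[0,0,0],-1],[[0,0,0],[0,0,-0.05],-1],[[0,0,0],[0,0,-0.1],-1],[[0,0,0],[0,0,-0.1],-1],[[0,0,0],[0,0,-0.1],-1],[[0,0,0],[0,0,-0.08],-1],[[0,0,0],[0,0,0],-1],[[0,0,0],[0,0,0],-1]]'
python3 - <<'E'
from h import *
import cv2
delta([.4984,-.1971,.19],53.5)
a=vision.camera("scene")["img"][120:240,270:440,::-1]
b=vision.camera("top")["img"][130:230,80:240,::-1]
cv2.imwrite("pics/a4.png",np.hstack([cv2.resize(a,(425,300)),cv2.resize(b,(375,300))]))
E
```

```text
clock: 19.55
eef_pos: [0.5103, 0.2142, 0.0592]
tool_rot: [0.73, 0.683, -0.0, -0.0]
ft_force: [-0.2, 0.1, -0.6]
grip_width: 0.0727
grasp_force: 0.0
clock: 20.3
eef_pos: [0.5116, 0.2147, 0.1903]
tool_rot: [0.73, 0.683, 0.002, 0.001]
ft_force: [-0.0, 0.9, 0.4]
grip_width: 0.0854
grasp_force: 0.0
tcp [0.5116 0.2147 0.1903] tool y ang -3.81 t 20.3 w 0.0854 q [ 0.4   0.37  0.07  1.27 -0.    2.03]
shift(0.3m) tool [-1.3724  0.0472 -0.0015]
turn z (rev)  -0.1592
```

View pics/a4.png

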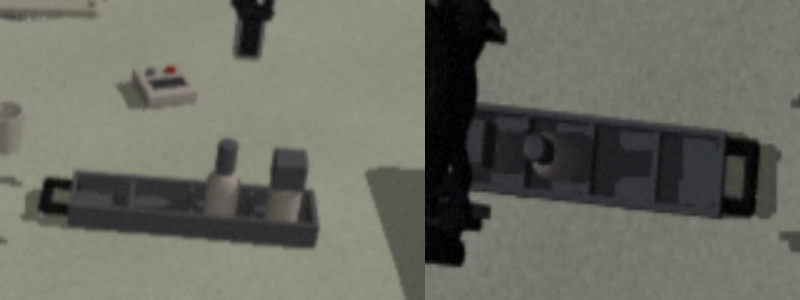

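The dropper stands upright in the second well (cap at (228,155) in the scene half), beside the square. The tube is next.

```bash
python3 -m inch '[[[0,0,0],[-0.05,0.002,0],-1],[[0,0,0],[-0.1,0.0034,0],-1],[[0,0,0],[-0.1,0.0034,0],-1],[[0,0,0],[-0.1,0.0034,0],-1],[[0,0,0],[-0.1,0.0034,0],-1],[[0,0,0],[-0.1,0.0034,0],-1],[[0,0,0],[-0.1,0.0034,0],-1],[[0,0,0],[-0.1,0.0034,0],-1],[[0,0,0],[-0.1,0.0034,0],-1],[[0,0,0],[-0.1,0.0034,0],-1]]'
python3 -m inch '[[[0,0,0],[-0.1,0.0034,0],-1],[[0,0,0],[-0.1,0.0034,0],-1],[[0,0,0],[-0.1,0.0034,0],-1],[[0,0,0],[-0.08,0.0034,0],-1],[[0,0,0],[-0.042,0.002,0],-1],[[0,0,-0.0177],[0,0,0],-1],[[0,0,-0.0177],[0,0,0],-1],[[0,0,-0.0177],[0,0,0],-1],[[0,0,-0.0177],[0,0,0],-1],[[0,0,-0.0177],[0,0,0],-1]]'
python3 -m inch '[[[0,0,-0.0177],[0,0,0],-1],[[0,0,-0.0177],[0,0,0],-1],[[0,0,-0.0177],[0,0,0],-1],[[0,0,-0.0177],[0,0,0],-1],[[0,0,0],[0,0,0],-1],[[0,0,0],[0,0,0],-1],[[0,0,0],[0,0,0],-1]]'
python3 -c "
from h import *
delta([.4984,-.1971,.061],53.5)"
```

```text
clock: 21.23
eef_pos: [0.4995, -0.0728, 0.1868]
tool_rot: [0.73, 0.683, -0.001, -0.001]
ft_force: [0.0, 0.7, 1.0]
grip_width: 0.0857
grasp_force: 0.0
clock: 22.07
eef_pos: [0.4965, -0.1971, 0.1872]
tool_rot: [0.512, 0.859, -0.0, -0.001]
ft_force: [0.2, 0.2, -0.7]
grip_width: 0.0856
grasp_force: 0.0
clock: 22.65
eef_pos: [0.4971, -0.1972, 0.1878]
tool_rot: [0.314, 0.949, 0.0, -0.001]
ft_force: [-0.3, 0.8, -0.1]
grip_width: 0.0852
grasp_force: 0.0
tcp [ 0.4971 -0.1972  0.1878] tool y ang 53.42 t 22.65 w 0.0852 q [-0.38  0.33  0.02  1.26  0.    0.26]
shift(0.3m) tool [-0.0038  0.003   0.4227]
turn z (rev)  -0.0002
```

```bash
python3 -m inch '[[[0,0,0],[-0.003,0.003,0.05],-1],[[0,0,0],[0,0,0.08],-1],[[0,0,0],[0,0,0.08],-1],[[0,0,0],[0,0,0.08],-1],[[0,0,0],[0,0,0.07],-1],[[0,0,0],[0,0,0.04],-1],[[0,0,0],[0,0,0.022],-1],[[0,0,0],[0,0,0],-1],[[0,0,0],[0,0,0],-1],[[0,0,0],[0,0,0],0.2]]'
python3 -m inch '[[[0,0,0],[0,0,0],0.2],[[0,0,0],[0,0,0],0.4],[[0,0,0],[0,0,0],1],[[0,0,0],[0,0,0],1],[[0,0,0],[0,0,0],1],[[0,0,0],[0,0,0],1],[[0,0,0],[0,0,0],1],[[0,0,0],[0,0,0],1]]'
python3 -c "
from h import *
delta([.4984,-.1971,.18],53.5)"
```

```text
clock: 23.48
eef_pos: [0.4997, -0.1976, 0.0629]
tool_rot: [0.313, 0.95, -0.0, 0.001]
ft_force: [1.1, -0.2, 0.6]
grip_width: 0.0753
grasp_force: 0.0
clock: 24.15
eef_pos: [0.4992, -0.1975, 0.0625]
tool_rot: [0.313, 0.95, -0.0, 0.001]
ft_force: [-0.7, -0.5, 4.8]
grip_width: 0.029
grasp_force: 59.1
tcp [ 0.4992 -0.1975  0.0625] tool y ang 53.54 t 24.15 w 0.029 q [-0.38  0.44 -0.17  0.96 -0.    0.26]
shift(0.3m) tool [ 0.0026 -0.0005 -0.3917]
turn z (rev)  0.0001
```

```bash
python3 -m inch '[[[0,0,0],[0,0,-0.03],1],[[0,0,0],[0,0,-0.05],1],[[0,0,0],[0,0,-0.07],1],[[0,0,0],[0,0,-0.08],1],[[0,0,0],[0,0,-0.09],1],[[0,0,0],[0,0,-0.07],1],[[0,0,0],[0,0,0],1],[[0,0,0.0177],[0,0,0],1],[[0,0,0.0177],[0,0,0],1],[[0,0,0.0177],[0,0,0],1]]'
python3 -m inch '[[[0,0,0.0177],[0,0,0],1],[[0,0,0.0177],[0,0,0],1],[[0,0,0.0177],[0,0,0],1],[[0,0,0.0177],[0,0,0],1],[[0,0,0.0177],[0,0,0],1],[[0,0,0.0177],[0,0,0],1],[[0,0,0],[0,0,0],1],[[0,0,0],[0,0,0],1]]'
python3 -c "
from h import *
delta([.5077,.1581,.18],-3.8)"
```

```text
clock: 24.98
eef_pos: [0.4982, -0.197, 0.1779]
tool_rot: [0.469, 0.883, -0.0, -0.001]
ft_force: [0.4, -1.5, -1.3]
grip_width: 0.0288
grasp_force: 59.0
clock: 25.65
eef_pos: [0.4983, -0.197, 0.1779]
tool_rot: [0.729, 0.684, -0.0, -0.001]
ft_force: [0.3, -0.1, -0.7]
grip_width: 0.0289
grasp_force: 59.1
tcp [ 0.4983 -0.197   0.1779] tool y ang -3.64 t 25.65 w 0.0289 q [-0.38  0.34  0.    1.23  0.    1.26]
shift(0.3m) tool [ 1.1834 -0.0439 -0.0063]
turn z (rev)  0.0004
```

```bash
python3 -m inch '[[[0,0,0],[0.05,-0.002,0],1],[[0,0,0],[0.1,-0.0038,0],1],[[0,0,0],[0.1,-0.0038,0],1],[[0,0,0],[0.1,-0.0038,0],1],[[0,0,0],[0.1,-0.0038,0],1],[[0,0,0],[0.1,-0.0038,0],1],[[0,0,0],[0.1,-0.0038,0],1],[[0,0,0],[0.1,-0.0038,0],1],[[0,0,0],[0.1,-0.0038,0],1],[[0,0,0],[0.1,-0.0038,0],1]]'
python3 -m inch '[[[0,0,0],[0.1,-0.0038,0],1],[[0,0,0],[0.08,-0.0038,0],1],[[0,0,0],[0.053,-0.002,0],1],[[0,0,0],[0,0,0],1],[[0,0,0],[0,0,0],1],[[0,0,0],[0,0,0],1],[[0,0,0],[0,0,0],1]]'
python3 -c "
from h import *
delta([.5077,.1581,.0525],-3.8)"
```

```text
clock: 26.48
eef_pos: [0.5065, 0.0892, 0.1784]
tool_rot: [0.729, 0.684, -0.0, -0.0]
ft_force: [0.6, -0.0, -1.5]
grip_width: 0.0293
grasp_force: 59.1
clock: 27.07
eef_pos: [0.5085, 0.1567, 0.1786]
tool_rot: [0.73, 0.683, -0.0, -0.0]
ft_force: [-0.5, -0.4, -1.3]
grip_width: 0.0291
grasp_force: 59.1
tcp [0.5085 0.1567 0.1786] tool y ang -3.83 t 27.07 w 0.0291 q [ 0.3   0.33 -0.01  1.23 -0.    1.94]
shift(0.3m) tool [ 0.0046 -0.0029  0.4204]
turn z (rev)  -0.0001
```

```bash
python3 -m inch '[[[0,0,0],[0.004,-0.003,0.05],1],[[0,0,0],[0,0,0.08],1],[[0,0,0],[0,0,0.08],1],[[0,0,0],[0,0,0.08],1],[[0,0,0],[0,0,0.07],1],[[0,0,0],[0,0,0.04],1],[[0,0,0],[0,0,0.02],1],[[0,0,0],[0,0,0],1],[[0,0,0],[0,0,0],1],[[0,0,0],[0,0,0],1]]'
python3 -c "
from h import *
delta([.5077,.1581,.0515],-3.8)"
```

```text
clock: 27.9
eef_pos: [0.5086, 0.1586, 0.0535]
tool_rot: [0.73, 0.683, 0.001, 0.0]
ft_force: [0.3, 0.2, -1.1]
grip_width: 0.0287
grasp_force: 59.4
tcp [0.5086 0.1586 0.0535] tool y ang -3.85 t 27.9 w 0.0287 q [ 0.3   0.45 -0.19  0.93 -0.    1.94]
shift(0.3m) tool [-0.0018 -0.0029  0.0066]
turn z (rev)  -0.0001
```

```bash
python3 -m inch '[[[0,0,0],[-0.001,-0.002,0.006],1],[[0,0,0],[0,0,0],1],[[0,0,0],[0,0,0],1],[[0,0,0],[0,0,0],0.3],[[0,0,0],[0,0,0],0.1],[[0,0,0],[0,0,0],-0.3],[[0,0,0],[0,0,0],-0.7],[[0,0,0],[0,0,0],-1],[[0,0,0],[0,0,0],-1],[[0,0,0],[0,0,0],-1]]'
python3 -m inch '[[[0,0,0],[0,0,0],-1],[[0,0,0],[0,0,0],-1],[[0,0,0],[0,0,-0.05],-1],[[0,0,0],[0,0,-0.1],-1],[[0,0,0],[0,0,-0.1],-1],[[0,0,0],[0,0,-0.1],-1],[[0,0,0],[0,0,-0.09],-1],[[0,0,0],[0,0,0],-1],[[0,0,0],[0,0,0],-1]]'
python3 -c "
from h import *
delta([.4534,-.1638,.18],53.5)"
```

```text
clock: 28.73
eef_pos: [0.5072, 0.1588, 0.051]
tool_rot: [0.73, 0.683, -0.0, -0.0]
ft_force: [0.5, 0.2, -0.1]
grip_width: 0.0858
grasp_force: 0.0
clock: 29.48
eef_pos: [0.5086, 0.1592, 0.1851]
tool_rot: [0.73, 0.683, 0.002, 0.001]
ft_force: [-0.7, 0.2, -0.1]
grip_width: 0.0854
grasp_force: 0.0
tcp [0.5086 0.1592 0.1851] tool y ang -3.81 t 29.48 w 0.0854 q [ 0.3   0.33 -0.    1.24 -0.    1.94]
shift(0.3m) tool [-1.0865 -0.1123  0.0146]
turn z (rev)  -0.1592
```

Now the jar.

```bash
python3 -m inch '[[[0,0,0],[-0.05,-0.005,0],-1],[[0,0,0],[-0.1,-0.0104,0],-1],[[0,0,0],[-0.1,-0.0104,0],-1],[[0,0,0],[-0.1,-0.0104,0],-1],[[0,0,0],[-0.1,-0.0104,0],-1],[[0,0,0],[-0.1,-0.0104,0],-1],[[0,0,0],[-0.1,-0.0104,0],-1],[[0,0,0],[-0.1,-0.0104,0],-1],[[0,0,0],[-0.1,-0.0104,0],-1],[[0,0,0],[-0.1,-0.0104,0],-1]]'
python3 -m inch '[[[0,0,0],[-0.09,-0.0104,0],-1],[[0,0,0],[-0.047,-0.004,0],-1],[[0,0,-0.0177],[0,0,0],-1],[[0,0,-0.0177],[0,0,0],-1],[[0,0,-0.0177],[0,0,0],-1],[[0,0,-0.0177],[0,0,0],-1],[[0,0,-0.0177],[0,0,0],-1],[[0,0,-0.0177],[0,0,0],-1],[[0,0,-0.0177],[0,0,0],-1],[[0,0,-0.0177],[0,0,0],-1]]'
python3 -m inch '[[[0,0,-0.0177],[0,0,0],-1],[[0,0,0],[0,0,0],-1],[[0,0,0],[0,0,0],-1],[[0,0,0],[0,0,0],-1]]'
python3 - <<'E'
from h import *
import cv2
delta([.4534,-.1638,.047],53.5)
a=vision.camera("scene")["img"][100:250,120:420,::-1]
cv2.imwrite("pics/a5.png",cv2.resize(a,(800,400)))
E
```

```text
clock: 30.32
eef_pos: [0.4573, -0.1248, 0.1814]
tool_rot: [0.73, 0.683, -0.001, -0.001]
ft_force: [1.5, -0.1, -0.0]
grip_width: 0.0855
grasp_force: 0.0
clock: 31.15
eef_pos: [0.4506, -0.164, 0.1812]
tool_rot: [0.363, 0.932, -0.0, -0.002]
ft_force: [-0.3, -0.1, -0.6]
grip_width: 0.0854
grasp_force: 0.0
clock: 31.48
eef_pos: [0.4512, -0.1642, 0.1821]
tool_rot: [0.314, 0.949, 0.0, -0.001]
ft_force: [0.1, 0.1, -0.4]
grip_width: 0.0853
grasp_force: 0.0
tcp [ 0.4512 -0.1642  0.1821] tool y ang 53.41 t 31.48 w 0.0853 q [-0.35  0.23 -0.14  1.2   0.    0.29]
shift(0.3m) tool [-0.0059  0.0055  0.4505]
turn z (rev)  -0.0003
```

View pics/a5.png

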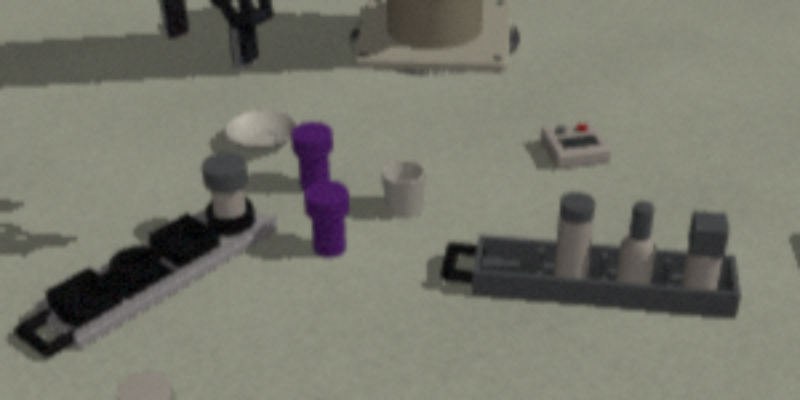

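The tube, dropper and square all stand upright in the rack, at (576,235), (638,245) and (705,250). The jar is at (226,190), and the purple look-alikes are clear of the fingers. Grip the jar.

```bash
python3 -m inch '[[[0,0,0],[-0.005,0.005,0.05],-1],[[0,0,0],[0,0,0.08],-1],[[0,0,0],[0,0,0.08],-1],[[0,0,0],[0,0,0.08],-1],[[0,0,0],[0,0,0.08],-1],[[0,0,0],[0,0,0.05],-1],[[0,0,0],[0,0,0.03],-1],[[0,0,0],[0,0,0],-1],[[0,0,0],[0,0,0],-1],[[0,0,0],[0,0,0],-0.3]]'
python3 -m inch '[[[0,0,0],[0,0,0],-0.1],[[0,0,0],[0,0,0],0.1],[[0,0,0],[0,0,0],1],[[0,0,0],[0,0,0],1],[[0,0,0],[0,0,0],1],[[0,0,0],[0,0,0],1],[[0,0,0],[0,0,0],1],[[0,0,0],[0,0,0],1]]'
python3 -c "
from h import *
delta([.4534,-.1638,.17],53.5)"
```

```text
clock: 32.37
eef_pos: [0.4549, -0.1644, 0.0491]
tool_rot: [0.313, 0.95, -0.0, 0.001]
ft_force: [0.1, 0.6, 0.2]
grip_width: 0.0753
grasp_force: 0.0
clock: 33.03
eef_pos: [0.4547, -0.1645, 0.0492]
tool_rot: [0.313, 0.95, -0.0, 0.001]
ft_force: [-0.5, -0.2, 5.6]
grip_width: 0.0408
grasp_force: 60.0
tcp [ 0.4547 -0.1645  0.0492] tool y ang 53.54 t 33.03 w 0.0408 q [-0.35  0.37 -0.33  0.87 -0.    0.29]
shift(0.3m) tool [ 0.0039 -0.0006 -0.4028]
turn z (rev)  0.0001
```

```bash
python3 -m inch '[[[0,0,0],[0,0,-0.03],1],[[0,0,0],[0,0,-0.05],1],[[0,0,0],[0,0,-0.07],1],[[0,0,0],[0,0,-0.08],1],[[0,0,0],[0,0,-0.09],1],[[0,0,0],[0,0,-0.08],1],[[0,0,0],[0,0,0],1],[[0,0,0.0177],[0,0,0],1],[[0,0,0.0177],[0,0,0],1],[[0,0,0.0177],[0,0,0],1]]'
python3 -m inch '[[[0,0,0.0177],[0,0,0],1],[[0,0,0.0177],[0,0,0],1],[[0,0,0.0177],[0,0,0],1],[[0,0,0.0177],[0,0,0],1],[[0,0,0.0177],[0,0,0],1],[[0,0,0.0177],[0,0,0],1],[[0,0,0],[0,0,0],1],[[0,0,0],[0,0,0],1]]'
python3 -c "
from h import *
delta([.504,.1022,.168],-3.8)"
```

```text
clock: 33.87
eef_pos: [0.4535, -0.1639, 0.1679]
tool_rot: [0.469, 0.883, 0.0, -0.0]
ft_force: [-0.6, -0.2, 0.2]
grip_width: 0.0406
grasp_force: 60.4
clock: 34.53
eef_pos: [0.4535, -0.1639, 0.1677]
tool_rot: [0.729, 0.684, -0.0, -0.0]
ft_force: [-0.0, 0.0, 0.2]
grip_width: 0.0407
grasp_force: 60.4
tcp [ 0.4535 -0.1639  0.1677] tool y ang -3.64 t 34.53 w 0.0407 q [-0.35  0.24 -0.16  1.17  0.    1.29]
shift(0.3m) tool [ 0.8959  0.1117 -0.0009]
turn z (rev)  0.0004
```

```bash
python3 -m inch '[[[0,0,0],[0.05,0.006,0],1],[[0,0,0],[0.1,0.0125,0],1],[[0,0,0],[0.1,0.0125,0],1],[[0,0,0],[0.1,0.0125,0],1],[[0,0,0],[0.1,0.0125,0],1],[[0,0,0],[0.1,0.0125,0],1],[[0,0,0],[0.1,0.0125,0],1],[[0,0,0],[0.1,0.0125,0],1],[[0,0,0],[0.1,0.0125,0],1],[[0,0,0],[0.046,0.006,0],1]]'
python3 -m inch '[[[0,0,0],[0,0,0],1],[[0,0,0],[0,0,0],1],[[0,0,0],[0,0,0],1],[[0,0,0],[0,0,0],1]]'
python3 -c "
from h import *
delta([.504,.1022,.041],-3.8)"
```

```text
clock: 35.37
eef_pos: [0.5056, 0.1052, 0.1679]
tool_rot: [0.728, 0.685, 0.001, -0.0]
ft_force: [0.0, 0.3, 0.1]
grip_width: 0.0404
grasp_force: 60.4
clock: 35.7
eef_pos: [0.5049, 0.1008, 0.1679]
tool_rot: [0.73, 0.683, -0.0, -0.0]
ft_force: [0.8, 0.2, -0.1]
grip_width: 0.0403
grasp_force: 60.5
tcp [0.5049 0.1008 0.1679] tool y ang -3.85 t 35.7 w 0.0403 q [ 0.2   0.31 -0.07  1.19 -0.    1.84]
shift(0.3m) tool [ 0.0046 -0.003   0.423 ]
turn z (rev)  -0.0001
```

```bash
python3 -m inch '[[[0,0,0],[0.004,-0.003,0.05],1],[[0,0,0],[0,0,0.08],1],[[0,0,0],[0,0,0.08],1],[[0,0,0],[0,0,0.08],1],[[0,0,0],[0,0,0.07],1],[[0,0,0],[0,0,0.04],1],[[0,0,0],[0,0,0.022],1],[[0,0,0],[0,0,0],1],[[0,0,0],[0,0,0],1],[[0,0,0],[0,0,0],1]]'
python3 -c "
from h import *
delta([.504,.1022,.0383],-3.8)"
```

```text
clock: 36.53
eef_pos: [0.5054, 0.103, 0.0425]
tool_rot: [0.73, 0.683, 0.001, 0.001]
ft_force: [-0.0, -0.1, 0.1]
grip_width: 0.0408
grasp_force: 60.5
tcp [0.5054 0.103  0.0425] tool y ang -3.84 t 36.53 w 0.0408 q [ 0.2   0.43 -0.25  0.88 -0.    1.84]
shift(0.3m) tool [-0.0028 -0.0046  0.0141]
turn z (rev)  -0.0001
```

```bash
python3 -m inch '[[[0,0,0],[-0.002,-0.004,0.007],1],[[0,0,0],[0,0,0.006],1],[[0,0,0],[0,0,0],1],[[0,0,0],[0,0,0],1],[[0,0,0],[0,0,0],0],[[0,0,0],[0,0,0],-0.2],[[0,0,0],[0,0,0],-0.5],[[0,0,0],[0,0,0],-1],[[0,0,0],[0,0,0],-1],[[0,0,0],[0,0,0],-1]]'
python3 -m inch '[[[0,0,0],[0,0,0],-1],[[0,0,0],[0,0,0],-1],[[0,0,0],[0,0,-0.05],-1],[[0,0,0],[0,0,-0.1],-1],[[0,0,0],[0,0,-0.1],-1],[[0,0,0],[0,0,-0.1],-1],[[0,0,0],[0,0,-0.1],-1],[[0,0,0],[0,0,-0.05],-1],[[0,0,0],[0,0,0],-1]]'
python3 -m inch '[[[0,0,0],[-0.1,0,0],-1],[[0,0,0],[-0.1,0,0],-1],[[0,0,0],[-0.1,0,0],-1],[[0,0,0],[-0.1,0,0],-1],[[0,0,0],[-0.1,0,0],-1],[[0,0,0],[-0.1,0,0],-1],[[0,0,0],[-0.1,0,0],-1],[[0,0,0],[0,0,0],-1],[[0,0,0],[0,0,0],-1]]'
python3 - <<'E'
from h import *
import cv2
c=vision.camera("top"); s=vision.camera("scene")
a=s["img"][120:240,270:430,::-1].copy(); b=c["img"][140:220,80:240,::-1].copy()
A=cv2.resize(a,(800,600))[60:400].copy(); B=cv2.resize(b,(520,260))
m=np.array([.5095,.186,0]); u=np.array([-.0663,-.9978,0])
for y,z in zip([-.084,-.028,.028,.084],[.08,.09,.09,.07]):
    p=proj(c,m+u*y+[0,0,z]); cv2.circle(B,(int((p[0]+.5-80)*3.25),int((p[1]+.5-140)*3.25)),2,(0,0,255),-1)
    p=proj(s,m+u*y+[0,0,z]); cv2.circle(A,(int((p[0]+.5-270)*5),int((p[1]+.5-120)*5)-60),3,(0,0,255),-1)
B=cv2.copyMakeBorder(B,0,0,0,280,0)
cv2.imwrite("pics/a6.png",np.vstack([A,B]))
E
```

```text
clock: 37.37
eef_pos: [0.5031, 0.1027, 0.0374]
tool_rot: [0.73, 0.683, -0.0, -0.0]
ft_force: [-0.2, -0.7, 0.3]
grip_width: 0.0854
grasp_force: 0.0
clock: 38.12
eef_pos: [0.5058, 0.1032, 0.192]
tool_rot: [0.73, 0.683, 0.004, 0.002]
ft_force: [-0.3, 0.5, -0.7]
grip_width: 0.0851
grasp_force: 0.0
clock: 38.87
eef_pos: [0.4883, -0.1081, 0.1862]
tool_rot: [0.731, 0.682, -0.0, -0.001]
ft_force: [-0.3, 0.3, -0.5]
grip_width: 0.0855
grasp_force: 0.0
```

View pics/a6.png

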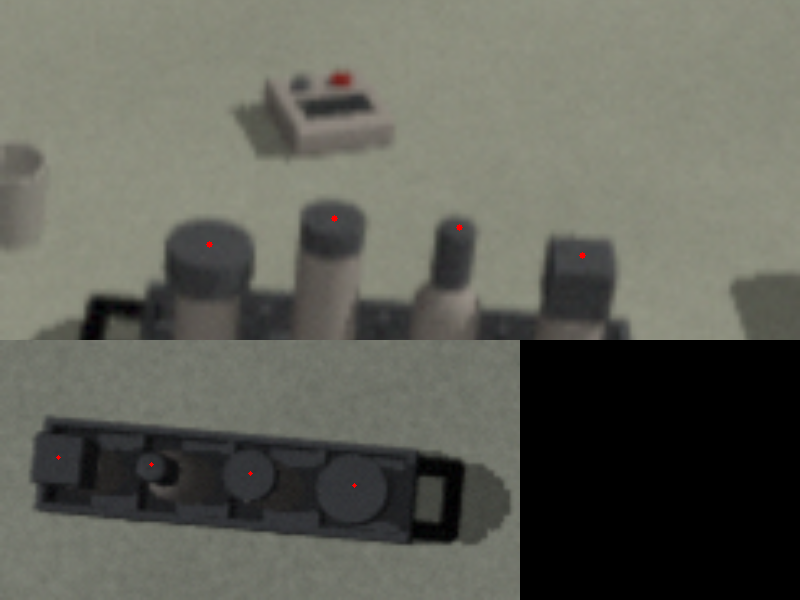

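All four stand upright. The predicted seated cap-top centres (red dots) fall on the caps in both views, in the right reverse order. Handing in.

```bash
python3 -c "
from workcell import workorder
print(workorder.job_done())"
```

```text
the job is handed in; nothing more can be done
None
```

I moved all four containers into the rack in reverse order and handed the job in at about 39 s. From the rack's loop they stand jar, tube, dropper, square, all upright and on their well floors in both final camera views; the hand-in gave no verdict.

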